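# Restack the lidded jewellery boxes on the chest

### The job

Restack the jewellery boxes on the dresser: the deep box goes on the chest and the shallow box, now lying crosswise on the chest, goes on top of the deep one. Each must sit fully home with its feet in the recesses of the lid below and its brass tab on the same side as the chest's; set them down without dropping them, and leave everything else standing where it is.

Things in the scene. Friction and masses are not known exactly. Their poses are not given: they have to be found in the camera images.
- deep_center (a point): deep box: dark wood, 110 mm long (own x) x 62 mm wide (own y) x 70 mm tall with feet; its lid stays shut. Point: its centre, 35 mm above its soles. Graspable across the 62 mm. 0.3 to 0.6 kg. Starts on the table. Seated on the chest, its soles are 74 mm over the table, this point 109 mm.
- shallow_center (a point): shallow box: dark wood, 110 mm long (own x) x 62 mm wide (own y) x 46 mm tall with feet; its lid stays shut. Point: its centre, 23 mm above its soles. Graspable across the 62 mm. 0.2 to 0.35 kg. Starts crosswise on the chest's lid, feet out of the recesses, soles at 80 mm. Seated, this point is 52 mm above the deep box's centre (161 mm over the table on the full stack).
- deep_tab (a point): deep box's front end, with a brass tab 4 mm proud: point 57 mm from its centre along own -x, at mid height
- shallow_tab (a point): shallow box's front end, with a brass tab 4 mm proud: point 57 mm from its centre along own -x, at mid height
- chest: jewellery chest: dark wood, 130 x 130 mm, 80 mm tall, too heavy to shift, yaw within +-0.4 rad. Origin: centre of its underside. Its flat lid (stays shut) has four square recesses, 17 mm wide, 6 mm deep, at own x = +-40, y = +-17 mm. Its front, own -x, has a brass tab and a small brass knob 10 mm proud.
- deep: same deep box, origin under its centre at its soles. Four round feet, 13 mm across, 8 mm tall, soles bevelled 2 mm, at own x = +-40, y = +-17 mm; four square recesses in the lid top, 17 mm wide, 6 mm deep, at the same x and y
- shallow: same shallow box, origin under its centre at its soles. Four round feet, 13 mm across, 8 mm tall, soles bevelled 2 mm, at own x = +-40, y = +-17 mm; four square recesses in the lid top, 17 mm wide, 6 mm deep, at the same x and y
- vase: bystander: a white ribbed vase of flowers, up to 105 mm across, 200 mm tall to the top of the blooms; loose; origin at the centre of its underside
- candle: bystander: a candle jar with a metal lid, 60 mm across, 85 mm tall; loose; origin at the centre of its underside
- clock: bystander: a round brass alarm clock on a foot, 40 x 90 mm, 95 mm tall, its face to -x; loose; origin at the centre of its underside
- mug: bystander: a mug, 76 mm across plus a handle to +y, 85 mm tall; loose; origin at the centre of its underside
- cream: bystander: a low cream jar, 68 mm across, 55 mm tall; loose; origin at the centre of its underside
- dish: bystander: a small open ring dish, 76 mm across, 22 mm tall; loose; origin at the centre of its underside
- scent: bystander: a scent bottle with a brass cap, 42 mm across, 120 mm tall; loose; origin at the centre of its underside
- specs: bystander: a grey spectacles case, 50 mm (x) x 140 mm (y), 34 mm tall; loose; origin at the centre of its underside
Things that resemble listed ones, but are neither listed nor needed, are in the scene too. Leave any orange, pink or turquoise look-alike of the deep alone.

How it is judged:
By the outcome, as a careful person would: the job done as asked, in the order asked, and still so for the second after the job is handed in, with the robot touching nothing.
It also fails if it takes over 72 s, if anything falls off the work surface, if the arm or the gripper's body presses on something with over 40 N, if the wrist force passes 120 N, or if a joint passes its speed limit or range.

### The arm

A 6-joint arm with a two-finger parallel gripper is mounted at the origin on the work surface. World frame = base frame: x ahead of the robot, y to its left, z up, the work surface at z = 0. Lengths are in m, angles in rad, forces in N, time in s.
With the tool pointing down it reaches from about 0.3 to 0.75 m from the base axis. Payload 8.5 kg.
Tool frame: the origin (TCP) lies at the very end of the fingers, on their centre line; the grasp point (between the pads) lies 19 mm behind it; z points along the fingers, y is the line along which they close (so a half turn about z gives the same grasp; the last joint's range is limited). The gripper opens to 88 mm and grips with 3 to 60 N. Pads are 18 mm wide; open, the fingers measure 123 mm over their backs; the gripper's body (75 mm by 187 mm) begins 45 mm behind the grasp point.
Start: joints at [-0.215, 0.381, 1.297, -0, 1.464, -0.215], TCP at [0.55, 0, 0.239] pointing down, gripper open.
Joint ranges: [-3.11, 3.11], [-0.89, 2.33], [0.22, 2.48], [-1.42, 4.56], [0.17, 2.85], [-2.88, 2.88]. Speed limits (rad/s): [2.39, 2.39, 3.14, 3.14, 3.14, 3.14].

### API

Orientations are given as a unit quaternion [w, x, y, z].
In Python, from station import robot, vision, spotter gives the robot as it stands.
- The arm moves only by the tool move_arm, never from a script. Its argument "targets" is a list of rows, each an object of numbers: "dx", "dy", "dz": the shift along the tool's x, y, z as a fraction of full scale; "twist": the turn about the tool's z as a fraction of full scale. In form: [{"dx": .., "dy": .., "dz": .., "twist": ..}, ...]. A call has 1 to 5 rows; each row shifts and turns the commanded pose from where the row before left it, along the tool's axes as they then stand; what a row does not reach is not made up. Full scale, the value 1, is 0.6 m for a shift and 180 degrees for a turn. A row lasts 1/8 s, in which the tool goes at most 62.5 mm and 10.7 degrees, less where a joint would pass 70% of its speed; a pose out of reach is approached as far as the arm can. A call with a number of a shift or a turn outside -1 to 1 is refused whole. A call with a gripper value outside its range is refused whole. "gripper" is the closure, from 0 (fully open) to 1 (shut), set as the call begins (left out, the last holds). The fingers move at their own pace and stop on an object; "squeeze" is the grip in N (left out, the last holds). Time passes only in rows, so rows that do not move let the fingers close. It gives the time, the measured TCP pose, the force, the opening and the grip force at its end, in the units of the state.
- robot.get_state(): the state, without advancing time (a new reading comes with each control period).
- vision.snapshot(name): name is "scene" or "side" or "wrist"; returns a dict with "image" (384x512x3 uint8, red, green, blue), "vertical_fov" (degrees; the focal length in pixels is half the picture's height over the tangent of half this angle, whatever the lens; pixels are square), "cx", "cy" (the principal point, pixels), "R" (3x3) and "t" (3): a world point X has camera coordinates R X + t. Camera axes: x right, y down, z forward; pixel columns grow to the right and rows downward; lengths in m; the calibration is good to about 2 mm. A picture is of the moment at which its call begins. There is no depth.
- robot.sign_off(): hands the job in; it is judged then, once.
Trained networks look in the newest picture that a camera, given by its name, has taken for a name from the list of things; names that differ only in an ending like _2 or _b are one class to them, and where a whole thing is asked for, a point or a joint stands for the part that bears it (a point fixed in the world has none). Each returns a list of dicts, best first, with "score" (0 to 1); they miss things now and then, are a little off and sometimes report something else, mostly with a low value. They report only what shows in the picture. A call takes as long as a camera call. They do not tell look-alikes from the thing itself.
- spotter.recognise(camera, name): "uv" ([column, row] in pixels, amid what is visible of it).
- spotter.landmark_of(camera, name): "uv" ([column, row] in pixels: a listed point, or the origin of a listed thing).
The state is a dict: "time_s": time; "joints": joint angles; "qd": joint speeds; "joint_efforts": joint torques, N m; "tool_pos": TCP position; "tcp_rot": TCP orientation; "ft_force": force on the tool from outside, world axes, zero at the start; "moment": the same for the moment, N m; "width": finger opening in m; "grip_force": force on a finger pad.
Only numpy, scipy, OpenCV 4.12 (cv2) and the standard library are available. Lean on these libraries where they do the work, as an engineer would, in place of code of your own. Each camera call takes 0.05 s, during which the arm holds its last target. There are 200 camera calls.

## Working session

There is one attempt and no reset: what is moved stays moved. The work goes in short steps, Python scripts to look and compute and a tool call to move; the robot and the scene stay as the last step left them, time stands still between calls to the robot, and variables do not carry over. Pictures are saved under pics/ and viewed, at most 10 in all, crops included, and the job is handed in when it is done.

Besides the shell and the picture viewer there is one more tool, called after "Request:" as name(argument=value, ...) on one line, values as JSON. move_arm: Moves the arm, as the interface text tells. Shift numbers are shares of 0.6 m and turn numbers shares of 180 degrees, none past 1 either way. Its arguments: {"type":"object","properties":{"targets":{"type":"array"},"gripper":{"type":"number"},"squeeze":{"type":"number"}},"required":["targets"]}

```bash
ls; mkdir -p pics; cat > h.py <<'E'
import numpy as np, cv2
from station import robot, vision, spotter
def cam(n):
    s=vision.snapshot(n); s['f']=s['image'].shape[0]/2/np.tan(np.radians(s['vertical_fov'])/2); s['R']=np.array(s['R']); s['t']=np.array(s['t']); return s
def ray(s,uv):
    d=s['R'].T@np.array([(uv[0]-s['cx'])/s['f'],(uv[1]-s['cy'])/s['f'],1]); return -s['R'].T@s['t'], d/np.linalg.norm(d)
def at_z(s,uv,z):
    c,d=ray(s,uv); return c+d*(z-c[2])/d[2]
def proj(s,X):
    p=s['R']@np.array(X)+s['t']; return np.array([s['cx']+s['f']*p[0]/p[2], s['cy']+s['f']*p[1]/p[2]])
def tri(l):
    A=np.zeros((3,3));b=np.zeros(3)
    for s,uv in l:
        c,d=ray(s,uv);M=np.eye(3)-np.outer(d,d);A+=M;b+=M@c
    return np.linalg.solve(A,b)
def save(s,fn,crop=None,k=1):
    im=s['image'][:,:,::-1]
    if crop: im=im[crop[1]:crop[3],crop[0]:crop[2]]
    cv2.imwrite('pics/'+fn,cv2.resize(im,None,fx=k,fy=k,interpolation=cv2.INTER_CUBIC))
E
python3 - <<'E'
from h import *
np.set_printoptions(precision=4,suppress=True)
S={}
for n in ('scene','side','wrist'):
    s=cam(n);S[n]=s
    print(n,s['f'],s['cx'],s['cy'],-s['R'].T@s['t'])
    for o in ('deep_center','deep_tab','shallow_center','shallow_tab','chest','deep','shallow'):
        print(o,[(np.round(d['uv']),round(d['score'],2)) for d in spotter.landmark_of(n,o)][:4])
cv2.imwrite('pics/a.png',np.hstack([S['scene']['image'][:,:,::-1],]))
save(S['scene'],'scene0.png',k=1.5);save(S['side'],'side0.png',k=1.5);save(S['wrist'],'wrist0.png',k=1.5)
E
```

```text
pics
scene 348.90235072324657 263.1437816043267 194.5316275063326 [1.1652 0.2317 1.0709]
deep_center [(array([351., 164.]), 0.98), (array([204., 240.]), 0.84), (array([290., 231.]), 0.81), (array([392., 183.]), 0.7)]
deep_tab [(array([184., 238.]), 0.92), (array([302., 217.]), 0.8), (array([394., 175.]), 0.66), (array([338., 167.]), 0.61)]
shallow_center [(array([156., 154.]), 0.7), (array([320., 282.]), 0.26), (array([231., 163.]), 0.17)]
shallow_tab [(array([240., 272.]), 0.63), (array([142., 169.]), 0.62), (array([264., 181.]), 0.16)]
chest []
deep [(array([284., 231.]), 0.93), (array([146., 168.]), 0.71), (array([347., 171.]), 0.64), (array([204., 247.]), 0.62)]
shallow [(array([152., 158.]), 0.73)]
side 368.27455762876065 250.16169090794273 192.71615208364253 [-0.2662  0.8266  0.77  ]
deep_center [(array([220., 212.]), 0.93), (array([235., 174.]), 0.85), (array([201., 307.]), 0.76), (array([254., 285.]), 0.59)]
deep_tab [(array([217., 223.]), 0.92), (array([245., 164.]), 0.71), (array([262., 268.]), 0.7), (array([212., 318.]), 0.57)]
shallow_center [(array([328., 160.]), 0.75), (array([215., 221.]), 0.63), (array([219., 212.]), 0.38)]
shallow_tab [(array([316., 154.]), 0.74)]
chest []
deep [(array([258., 294.]), 0.92), (array([212., 221.]), 0.76), (array([201., 318.]), 0.62), (array([235., 181.]), 0.62)]
shallow [(array([324., 162.]), 0.54)]
wrist 325.48594214626183 256.14460489228094 192.18173692986102 [0.5496 0.0651 0.3855]
deep_center [(array([276.,  31.]), 0.77), (array([276., 276.]), 0.69)]
deep_tab []
shallow_center []
shallow_tab []
chest []
deep [(array([385., 251.]), 0.94), (array([268.,  37.]), 0.65)]
shallow []
```

View pics/scene0.png

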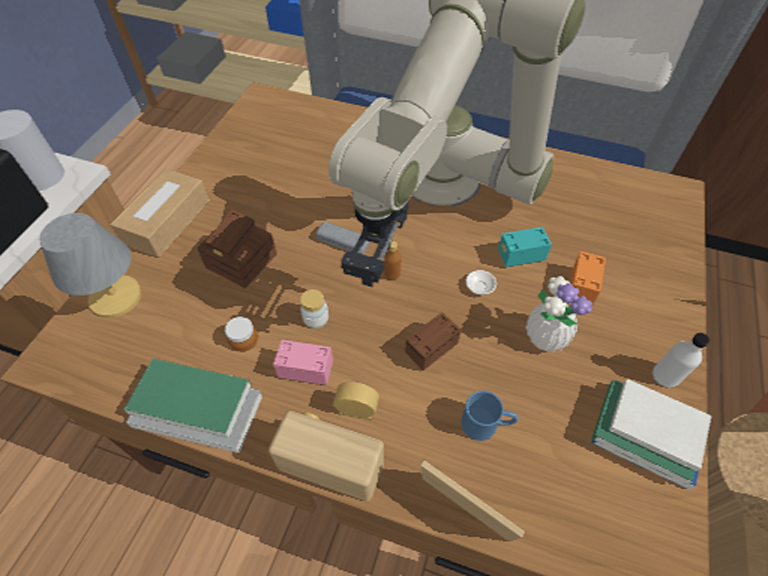

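View pics/side0.png

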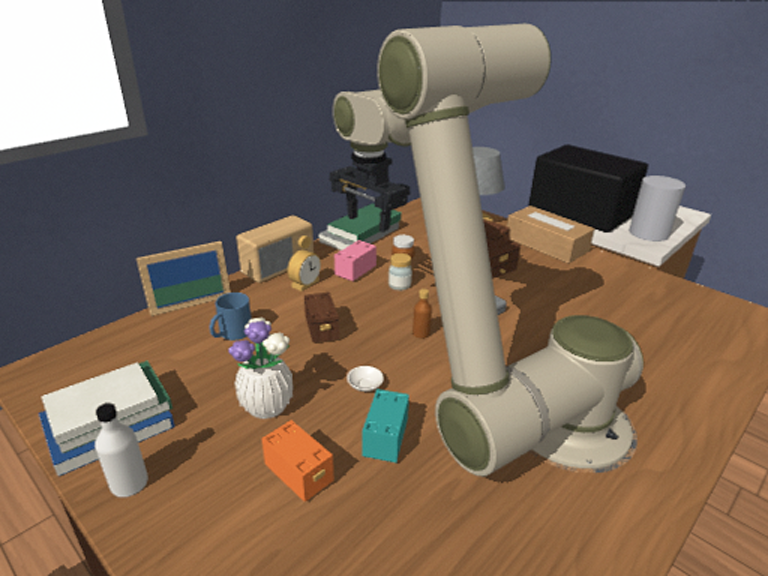

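In the scene view, five things look like the deep box: dark wood at (290,231), pink (203,240), turquoise (351,164), orange (392,183), and the chest stack at (157,165). Only the dark one at (290,231), which is (214,212) in the side view, fits "dark wood on the table". The shallow box is on the chest at scene (156,154).

```bash
python3 - <<'E'
from h import *
np.set_printoptions(precision=4,suppress=True)
a=cam('scene');b=cam('side')
for n,u,v in (('deep_c',(290,231),(220,212)),('deep_tab',(302,217),(217,223)),('deep_o',(284,231),(212,221)),('sh_c',(156,154),(328,160)),('sh_tab',(142,169),(316,154))):
    X=tri([(a,u),(b,v)]); print(n,X,proj(a,X)-u,proj(b,X)-v)
for o in ('vase','candle','clock','mug','cream','dish','scent','specs'):
    spotter_r=spotter.landmark_of('scene',o)
    print(o,[(at_z(a,d['uv'],0)[:2],round(d['score'],2)) for d in spotter_r][:2])
w=cam('wrist');print(w['R'],robot.get_state()['tcp_rot'])
A=cv2.resize(a['image'][135:195,120:200],None,fx=5,fy=5,interpolation=2)
B=cv2.resize(b['image'][130:190,300:360],None,fx=5,fy=5,interpolation=2)
C=cv2.resize(a['image'][200:255,260:320],None,fx=5,fy=5,interpolation=2)
D=cv2.resize(b['image'][190:235,190:235],None,fx=6,fy=6,interpolation=2)
o=np.zeros((600,720,3),np.uint8)
for im,x,y in((A,0,0),(B,400,0),(C,0,310),(D,400,310)): o[y:y+im.shape[0],x:x+im.shape[1]]=im[:600-y,:720-x]
cv2.imwrite('pics/crops.png',o[:,:,::-1])
E
```

```text
deep_c [0.5623 0.1312 0.0265] [-3.1122 -3.572 ] [-4.1675  1.9232]
deep_tab [0.5099 0.1708 0.0346] [0.1401 0.152 ] [ 0.1924 -0.092 ]
deep_o [ 0.5692  0.1321 -0.0017] [2.0306 2.1879] [ 2.6185 -1.2726]
sh_c [ 0.4597 -0.4094  0.0918] [0.483  0.8327] [ 0.6318 -0.566 ]
sh_tab [ 0.5351 -0.4277  0.0863] [0.1959 0.3244] [ 0.235  -0.2076]
vase [(array([0.7127, 0.2819]), 0.38)]
candle [(array([ 0.5713, -0.1515]), 0.65)]
clock [(array([0.7432, 0.0264]), 0.87)]
mug [(array([0.7066, 0.2811]), 0.74)]
cream [(array([ 0.6995, -0.285 ]), 0.57)]
dish [(array([ 0.3957, -0.4864]), 0.34)]
scent [(array([0.3906, 0.0046]), 0.48)]
specs [(array([ 0.3317, -0.1761]), 0.92), (array([0.3596, 0.2008]), 0.71)]
[[ 1.     -0.0004  0.0004]
 [-0.0005 -0.9658  0.2593]
 [ 0.0003 -0.2594 -0.9658]] [-0.      0.7071  0.7071 -0.    ]
```

View pics/crops.png

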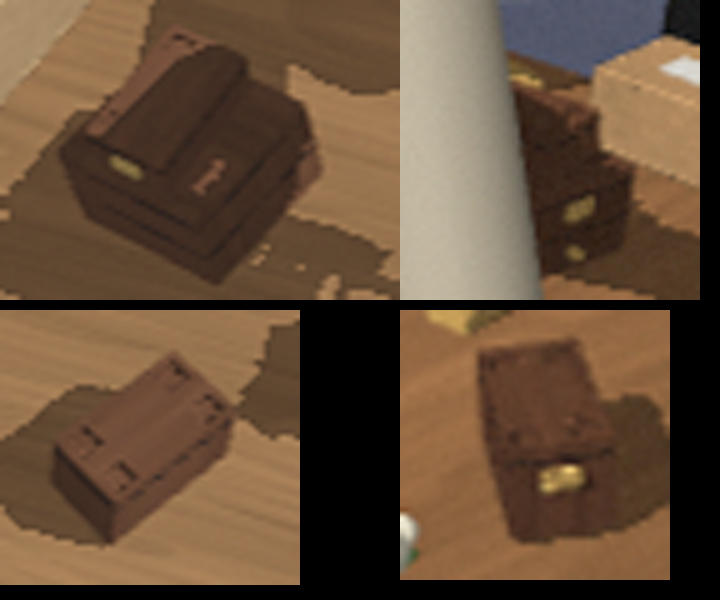

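Confirmed: the lower crops show a plain dark-wood box with lid recesses and a brass tab facing the robot, so that is the deep box. The upper crops show the chest with the shallow box on it. The chest's tab and knob are on the robot side, but the shallow box's tab is unclear, so I'll look closer.

Request:
move_arm(targets=[{"dx": -0.1,"dy": -0.03,"dz": -0.05},{"dx": -0.1,"dy": -0.03,"dz": -0.05},{"dx": -0.1,"dy": -0.03,"dz": -0.05},{"dx": -0.1,"dy": -0.03,"dz": -0.03},{"dx": -0.1,"dy": -0.03}])

```text
schema error: expected keys dx, dy, dz, twist
```

Request:
move_arm(targets=[{"dx": -0.1},{"dx": 0}])

```text
schema error: expected keys dx, dy, dz, twist
```

```bash
python3 - <<'E'
from h import *
np.set_printoptions(precision=4,suppress=True)
s=cam('wrist');save(s,'w1.png',k=1.5);print(robot.get_state()['tool_pos'])
np.savez('w1.npz',**{k:s[k] for k in('R','t','f','cx','cy','image')})
for o in ('shallow_center','shallow_tab','chest'):
    print(o,[(np.round(d['uv']),round(d['score'],2)) for d in spotter.landmark_of('wrist',o)][:4])
E
```

```text
[0.55   0.     0.2387]
shallow_center []
shallow_tab []
chest []
```

View pics/w1.png

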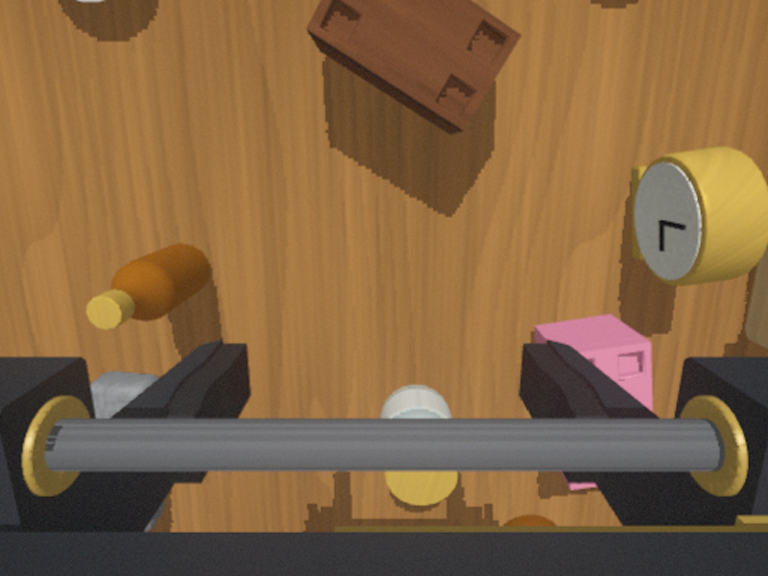

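The move was refused because every row needs all four keys, so this picture is from the start pose. It shows the deep box at the top (410,50), the scent bottle at (160,285), the candle at (418,440), the clock at (690,215) and the pink look-alike at (600,370), with clear table in between.

Request:
move_arm(targets=[{"dx": -0.1,"dy": -0.03,"dz": -0.05,"twist": 0},{"dx": -0.1,"dy": -0.03,"dz": -0.05,"twist": 0},{"dx": -0.1,"dy": -0.03,"dz": -0.05,"twist": 0},{"dx": -0.1,"dy": -0.03,"dz": -0.03,"twist": 0},{"dx": -0.1,"dy": -0.03,"dz": 0,"twist": 0}])

```text
time_s: 2.58
tool_pos: [0.4656, -0.2812, 0.3386]
tcp_rot: [0.002, 0.707, 0.707, 0.0]
ft_force: [0.4, 1.0, -0.9]
width: 0.088
grip_force: 0.0
```

Request:
move_arm(targets=[{"dx": -0.1,"dy": 0,"dz": 0,"twist": 0},{"dx": 0,"dy": 0,"dz": 0,"twist": 0},{"dx": 0,"dy": 0,"dz": 0,"twist": 0}])

```text
time_s: 2.95
tool_pos: [0.4662, -0.339, 0.3369]
tcp_rot: [-0.0, 0.707, 0.707, 0.0]
ft_force: [-0.3, -0.5, 0.9]
width: 0.0881
grip_force: 0.0
```

```bash
python3 - <<'E'
from h import *
np.set_printoptions(precision=4,suppress=True)
s=cam('wrist');save(s,'w2.png',k=1.5);print(robot.get_state()['tool_pos'])
np.savez('w2.npz',**{k:s[k] for k in('R','t','f','cx','cy','image')})
for o in ('shallow_center','shallow_tab','chest'):
    print(o,[(np.round(d['uv']),round(d['score'],2)) for d in spotter.landmark_of('wrist',o)][:4])
E
```

```text
[ 0.4664 -0.3384  0.3372]
shallow_center [(array([267., 213.]), 0.78)]
shallow_tab [(array([309., 218.]), 0.9)]
chest [(array([259., 192.]), 0.7)]
```

View pics/w2.png

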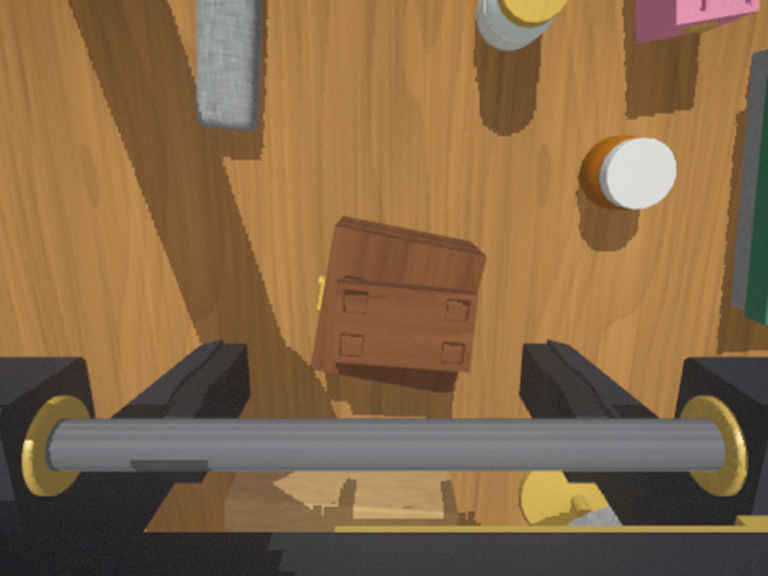

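The wrist view shows the chest at (400,300) with its front tab at (320,293). The shallow box lies along the lid's -y half, with lid recesses at (355,302), (457,309), (351,345) and (453,353) and its tab on the +x end. There is free table at about (365,140) to park it.

```bash
python3 - <<'E'
from h import *
np.set_printoptions(precision=4,suppress=True)
s=dict(np.load('w2.npz'))
q=np.array([(355,302),(457,309),(351,345),(453,353)])/1.5
P=np.array([at_z(s,u,0.123) for u in q]);print(P)
print('c',P.mean(0),'len',np.linalg.norm(P[1]-P[0]),np.linalg.norm(P[2]-P[0]),'yaw',np.arctan2(*(P[1]+P[3]-P[0]-P[2])[[1,0]]))
for u in ((340,229),(485,257),(342,217),(315,370)):print('chest',at_z(s,np.array(u)/1.5,0.08 if u[1]!=217 else 0))
for n,u in (('park',(365,140)),('specs',(258,128)),('candle',(480,50)),('candle_b',(540,50)),('cream',(585,170))):print(n,at_z(s,np.array(u)/1.5,0.0 if n!='specs' else .034))
w=dict(np.load('w1.npz'))
# deep from start view: lid recess (340,18),(486,37),(456,91)
Q=np.array([at_z(w,np.array(u)/1.5,0.067) for u in((340,18),(486,37),(456,91))]);print(Q,np.linalg.norm(Q[1]-Q[2]),np.linalg.norm(Q[0]-Q[2]))
a=cam('scene');b=cam('side')
T=[]
for n,u,v in(('sh_c',(156,154),(328,160)),):pass
# two-view height of shallow: wrist net centre + scene net centre
print('sh',tri([(s,(267,213)),(a,(156,154))]),tri([(s,(309,218)),(a,(145,168))]))
print('vase',at_z(a,(367,230),0),'scent',at_z(a,(261,185),0), 'scent2',at_z(w,(128,170),0))
print('j',robot.get_state()['joints'])
E
```

```text
[[ 0.4434 -0.3816  0.123 ]
 [ 0.5222 -0.3873  0.123 ]
 [ 0.4396 -0.417   0.123 ]
 [ 0.5204 -0.4238  0.123 ]]
c [ 0.4814 -0.4024  0.123 ] len 0.0790296237305674 0.035602805438901354 yaw -0.07828803199422024
chest [ 0.4292 -0.3313  0.08  ]
chest [ 0.5507 -0.355   0.08  ]
chest [ 0.4243 -0.3308  0.    ]
chest [ 0.4038 -0.458   0.08  ]
park [ 0.4477 -0.258   0.    ]
specs [ 0.3553 -0.249   0.034 ]
candle [ 0.5529 -0.1799  0.    ]
candle_b [ 0.6073 -0.1799  0.    ]
cream [ 0.6594 -0.2858  0.    ]
[[0.5237 0.1441 0.067 ]
 [0.6102 0.1339 0.067 ]
 [0.5935 0.104  0.067 ]] 0.034262379585468454 0.08044712849695754
sh [ 0.4781 -0.3951  0.1213] [ 0.5329 -0.4128  0.0967]
vase [0.4648 0.3991 0.    ] scent [ 0.3994 -0.018   0.    ] scent2 [ 0.3954 -0.0107  0.    ]
j [-0.8331  0.3831  1.014   0.      1.744  -0.8344]
```

Request:
move_arm(targets=[{"dx": -0.1,"dy": 0.024,"dz": 0,"twist": 0},{"dx": -0.006,"dy": 0,"dz": 0,"twist": 0.058},{"dx": 0,"dy": 0,"dz": 0,"twist": 0.058},{"dx": 0,"dy": 0,"dz": 0,"twist": 0.058},{"dx": 0,"dy": 0,"dz": 0,"twist": 0.058}])

```text
time_s: 3.88
tool_pos: [0.4808, -0.4025, 0.3371]
tcp_rot: [0.0, 0.914, 0.406, 0.0]
ft_force: [-0.4, -0.1, -0.2]
width: 0.0881
grip_force: 0.0
```

Request:
move_arm(targets=[{"dx": 0,"dy": 0,"dz": 0.04,"twist": 0.058},{"dx": 0,"dy": 0,"dz": 0.04,"twist": 0.058},{"dx": 0,"dy": 0,"dz": 0.04,"twist": 0.058},{"dx": 0,"dy": 0,"dz": 0.04,"twist": 0.058},{"dx": 0,"dy": 0,"dz": 0.02,"twist": 0.058}])

```text
time_s: 4.5
tool_pos: [0.4806, -0.4022, 0.2278]
tcp_rot: [-0.001, 0.999, -0.037, -0.001]
ft_force: [-0.9, -0.2, 0.1]
width: 0.0881
grip_force: 0.0
```

Request:
move_arm(targets=[{"dx": 0,"dy": 0,"dz": 0,"twist": 0},{"dx": 0,"dy": 0,"dz": 0,"twist": 0}])

```text
time_s: 4.75
tool_pos: [0.4808, -0.403, 0.2298]
tcp_rot: [0.001, 0.999, -0.033, 0.0]
ft_force: [0.5, -0.6, -0.9]
width: 0.0883
grip_force: 0.0
```

```bash
python3 - <<'E'
from h import *
np.set_printoptions(precision=4,suppress=True)
st=robot.get_state();print(st['tool_pos'],st['tcp_rot'],st['joints'])
s=cam('wrist')
for o in ('shallow_center','shallow_tab'):
    print(o,[(np.round(d['uv']),at_z(s,d['uv'],.103),round(d['score'],2)) for d in spotter.landmark_of('wrist',o)][:4])
E
```

```text
[ 0.4808 -0.403   0.2298] [ 0.0005  0.9995 -0.0326  0.0004] [-0.8859  0.5244  1.0811 -0.      1.5348  0.7501]
shallow_center [(array([256., 186.]), array([ 0.4794, -0.4042,  0.103 ]), 0.63)]
shallow_tab [(array([260., 118.]), array([ 0.5359, -0.4108,  0.103 ]), 0.59)]
```

Request:
move_arm(targets=[{"dx": 0,"dy": 0,"dz": 0.08,"twist": 0.006},{"dx": 0,"dy": 0,"dz": 0.08,"twist": 0},{"dx": 0,"dy": 0,"dz": 0.04,"twist": 0},{"dx": 0,"dy": 0,"dz": 0.028,"twist": 0},{"dx": 0,"dy": 0,"dz": 0,"twist": 0}])

```text
time_s: 5.52
tool_pos: [0.4805, -0.4029, 0.0918]
tcp_rot: [-0.0, 0.999, -0.044, -0.0]
ft_force: [0.3, 0.3, 0.6]
width: 0.0883
grip_force: 0.0
```

Request:
move_arm(targets=[{"dx": 0,"dy": 0,"dz": 0,"twist": 0},{"dx": 0,"dy": 0,"dz": 0,"twist": 0},{"dx": 0,"dy": 0,"dz": 0,"twist": 0},{"dx": 0,"dy": 0,"dz": 0,"twist": 0},{"dx": 0,"dy": 0,"dz": 0,"twist": 0}], gripper=0.5, squeeze=25)

```text
time_s: 6.15
tool_pos: [0.4808, -0.4031, 0.0929]
tcp_rot: [0.0, 0.999, -0.044, 0.0]
ft_force: [0.4, -0.4, 6.1]
width: 0.0646
grip_force: 23.6
```

Request:
move_arm(targets=[{"dx": 0,"dy": 0,"dz": 0,"twist": 0},{"dx": 0,"dy": 0,"dz": -0.02,"twist": 0},{"dx": 0,"dy": 0,"dz": -0.05,"twist": 0},{"dx": 0,"dy": 0,"dz": -0.05,"twist": 0},{"dx": 0,"dy": 0,"dz": -0.04,"twist": 0}])

```text
time_s: 6.78
tool_pos: [0.4804, -0.4029, 0.1895]
tcp_rot: [-0.0, 0.999, -0.044, -0.0]
ft_force: [0.4, 0.6, -3.1]
width: 0.0647
grip_force: 23.6
```

Request:
move_arm(targets=[{"dx": 0,"dy": 0,"dz": 0,"twist": -0.05},{"dx": 0,"dy": 0,"dz": 0,"twist": -0.05},{"dx": 0,"dy": 0,"dz": 0,"twist": -0.05},{"dx": 0,"dy": 0,"dz": 0,"twist": -0.05},{"dx": 0,"dy": 0,"dz": 0,"twist": -0.05}])

```text
time_s: 7.4
tool_pos: [0.4803, -0.4028, 0.1882]
tcp_rot: [-0.001, 0.939, 0.344, -0.0]
ft_force: [-0.4, 0.1, -2.3]
width: 0.0645
grip_force: 23.6
```

Request:
move_arm(targets=[{"dx": 0,"dy": 0,"dz": 0,"twist": -0.05},{"dx": 0,"dy": 0,"dz": 0,"twist": -0.05},{"dx": 0,"dy": 0,"dz": 0,"twist": -0.05},{"dx": 0,"dy": 0,"dz": 0,"twist": -0.05},{"dx": 0,"dy": 0,"dz": 0,"twist": -0.05}])

```text
time_s: 8.02
tool_pos: [0.4803, -0.4027, 0.1881]
tcp_rot: [-0.001, 0.736, 0.677, -0.0]
ft_force: [0.2, 0.6, -3.2]
width: 0.0647
grip_force: 23.6
```

Request:
move_arm(targets=[{"dx": 0.06,"dy": 0,"dz": 0,"twist": 0},{"dx": 0.08,"dy": -0.03,"dz": 0,"twist": 0},{"dx": 0.08,"dy": -0.03,"dz": 0,"twist": 0},{"dx": 0.02,"dy": -0.01,"dz": 0,"twist": 0},{"dx": 0,"dy": 0,"dz": 0,"twist": 0}])

```text
time_s: 8.65
tool_pos: [0.4514, -0.2558, 0.1887]
tcp_rot: [0.0, 0.737, 0.676, -0.0]
ft_force: [0.4, -0.9, -1.9]
width: 0.0646
grip_force: 23.6
```

```bash
python3 - <<'E'
from h import *
np.set_printoptions(precision=4,suppress=True)
st=robot.get_state();print(st['tool_pos'],st['tcp_rot'],st['width'],st['ft_force'])
s=cam('wrist');save(s,'w3.png',k=1.5)
np.savez('w3.npz',**{k:s[k] for k in('R','t','f','cx','cy','image')})
E
```

```text
[ 0.4514 -0.2558  0.1887] [ 0.0003  0.7373  0.6756 -0.0001] 0.06455307218030668 [ 0.3607 -0.8952 -1.907 ]
```

View pics/w3.png

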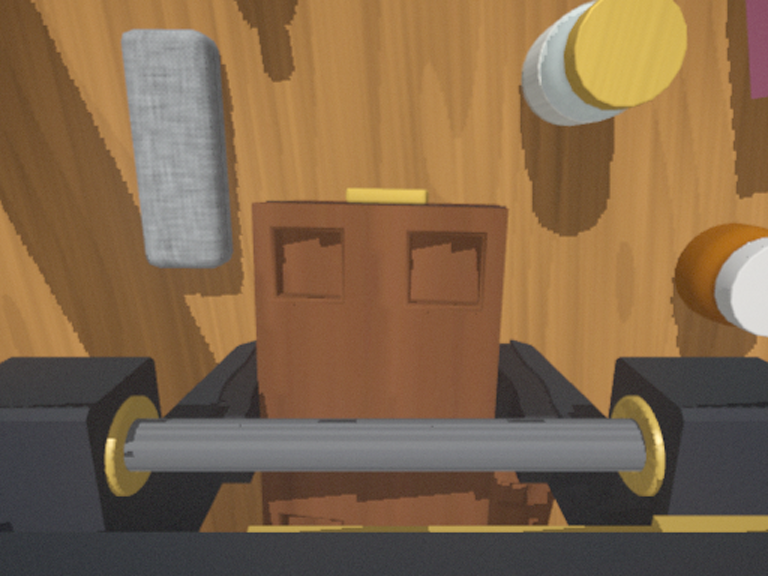

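The shallow box is held with its tab at (386,195), towards +y. The specs, candle and cream jar are clear of it, so I'll park it here.

Request:
move_arm(targets=[{"dx": 0,"dy": 0,"dz": 0.08,"twist": 0},{"dx": 0,"dy": 0,"dz": 0.08,"twist": 0},{"dx": 0,"dy": 0,"dz": 0.06,"twist": 0},{"dx": 0,"dy": 0,"dz": 0.04,"twist": 0},{"dx": 0,"dy": 0,"dz": 0.02,"twist": 0}])

```text
time_s: 9.32
tool_pos: [0.4514, -0.257, 0.0187]
tcp_rot: [-0.001, 0.738, 0.675, -0.0]
ft_force: [0.1, 0.6, 1.1]
width: 0.0647
grip_force: 23.4
```

Request:
move_arm(targets=[{"dx": 0,"dy": 0,"dz": 0.006,"twist": 0},{"dx": 0,"dy": 0,"dz": 0.004,"twist": 0},{"dx": 0,"dy": 0,"dz": 0.002,"twist": 0},{"dx": 0,"dy": 0,"dz": 0,"twist": 0},{"dx": 0,"dy": 0,"dz": 0,"twist": 0}])

```text
time_s: 9.95
tool_pos: [0.4525, -0.2568, 0.0143]
tcp_rot: [0.002, 0.738, 0.675, 0.0]
ft_force: [2.6, -1.9, 6.1]
width: 0.0635
grip_force: 24.1
```

Request:
move_arm(targets=[{"dx": 0,"dy": 0,"dz": 0,"twist": 0},{"dx": 0,"dy": 0,"dz": 0,"twist": 0},{"dx": 0,"dy": 0,"dz": 0,"twist": 0},{"dx": 0,"dy": 0,"dz": 0,"twist": 0},{"dx": 0,"dy": 0,"dz": -0.03,"twist": 0}], gripper=0)

```text
time_s: 10.58
tool_pos: [0.4508, -0.2554, 0.0303]
tcp_rot: [-0.001, 0.738, 0.675, -0.0]
ft_force: [1.1, 0.2, 0.4]
width: 0.0883
grip_force: 0.0
```

Request:
move_arm(targets=[{"dx": 0,"dy": 0,"dz": -0.09,"twist": 0},{"dx": 0,"dy": 0,"dz": -0.1,"twist": 0},{"dx": -0.04,"dy": 0.01,"dz": -0.09,"twist": 0},{"dx": -0.06,"dy": 0.02,"dz": -0.08,"twist": 0},{"dx": -0.05,"dy": 0.02,"dz": -0.05,"twist": 0}])

```text
time_s: 11.2
tool_pos: [0.4735, -0.3492, 0.2797]
tcp_rot: [0.001, 0.738, 0.675, -0.0]
ft_force: [-0.1, -0.7, 0.2]
width: 0.0885
grip_force: 0.0
```

Request:
move_arm(targets=[{"dx": 0,"dy": 0,"dz": 0,"twist": 0},{"dx": 0,"dy": 0,"dz": 0,"twist": 0},{"dx": 0,"dy": 0,"dz": 0,"twist": 0}])

```text
time_s: 11.58
tool_pos: [0.4731, -0.347, 0.2759]
tcp_rot: [-0.001, 0.737, 0.676, 0.0]
ft_force: [0.4, -0.0, -1.0]
width: 0.088
grip_force: 0.0
```

```bash
python3 - <<'E'
from h import *
np.set_printoptions(precision=4,suppress=True)
st=robot.get_state();print(st['tool_pos'],st['tcp_rot'])
s=cam('wrist');save(s,'w4.png',(150,100,410,295),3)
np.savez('w4.npz',**{k:s[k] for k in('R','t','f','cx','cy','image')})
E
```

```text
[ 0.4731 -0.347   0.2759] [-0.0012  0.7373  0.6756  0.0001]
```

View pics/w4.png

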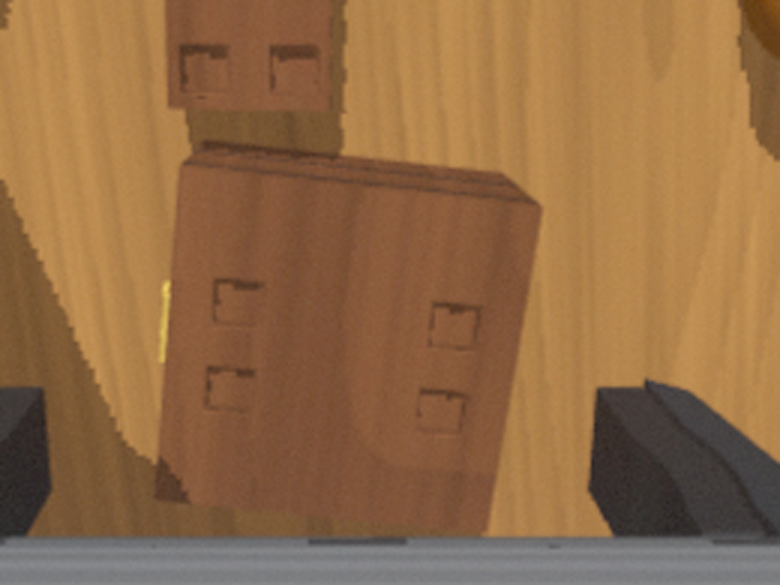

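The chest lid is clear. Its recesses are at crop (238,302), (455,326), (230,389) and (441,411), and the tab is at (165,322) on the -x side. I'll take a second view at the placing orientation to cancel any camera bias.

Request:
move_arm(targets=[{"dx": -0.05,"dy": -0.045,"dz": 0,"twist": 0},{"dx": -0.038,"dy": -0.04,"dz": 0,"twist": 0},{"dx": 0,"dy": 0,"dz": 0,"twist": -0.052},{"dx": 0,"dy": 0,"dz": 0,"twist": -0.052},{"dx": 0,"dy": 0,"dz": 0,"twist": -0.052}])

```text
time_s: 12.25
tool_pos: [0.4178, -0.3956, 0.2766]
tcp_rot: [-0.0, 0.549, 0.836, 0.0]
ft_force: [0.3, -0.2, -0.1]
width: 0.0877
grip_force: 0.0
```

Request:
move_arm(targets=[{"dx": 0,"dy": 0,"dz": 0,"twist": -0.052},{"dx": 0,"dy": 0,"dz": 0,"twist": -0.052},{"dx": 0,"dy": 0,"dz": 0,"twist": -0.052},{"dx": 0,"dy": 0,"dz": 0,"twist": -0.052},{"dx": 0,"dy": 0,"dz": 0,"twist": -0.052}])

```text
time_s: 12.88
tool_pos: [0.4179, -0.3956, 0.2766]
tcp_rot: [-0.0, 0.172, 0.985, 0.0]
ft_force: [-0.0, -0.3, 0.1]
width: 0.0881
grip_force: 0.0
```

Request:
move_arm(targets=[{"dx": 0,"dy": 0,"dz": 0,"twist": -0.052},{"dx": 0,"dy": 0,"dz": 0,"twist": 0},{"dx": 0,"dy": 0,"dz": 0,"twist": 0},{"dx": 0,"dy": 0,"dz": 0,"twist": 0}])

```text
time_s: 13.38
tool_pos: [0.4179, -0.3961, 0.2769]
tcp_rot: [-0.0, 0.095, 0.995, 0.0]
ft_force: [0.1, 0.1, -0.1]
width: 0.088
grip_force: 0.0
```

```bash
cat >> h.py <<'E'
def load(f): return dict(np.load(f))
def snap(f):
    s=cam('wrist'); st=robot.get_state(); s['tp']=np.array(st['tool_pos']);s['tq']=np.array(st['tcp_rot'])
    np.savez(f,**{k:s[k] for k in('R','t','f','cx','cy','image','tp','tq')}); return s
def fit(P):  # P rows: recesses own (-,+),(+,+),(-,-),(+,-) -> centre, yaw, residual mm
    L=np.array([(-40,17),(40,17),(-40,-17),(40,-17)])/1000; Q=P[:,:2]; c=Q.mean(0); q=Q-c
    a=np.arctan2((L[:,0]*q[:,1]-L[:,1]*q[:,0]).sum(),(L*q).sum()); R=np.array([[np.cos(a),-np.sin(a)],[np.sin(a),np.cos(a)]])
    return c,a,np.round((q-L@R.T)*1000,1).tolist()
E
python3 - <<'E'
from h import *
np.set_printoptions(precision=4,suppress=True)
w=load('w4.npz')
P=np.array([at_z(w,np.array(u)/3+(150,100),.08) for u in((238,302),(455,326),(230,389),(441,411))]);print(P,fit(P))
c,a,_=fit(P)
s=snap('w5.npz');print(s['tp'],s['tq'])
# refine in new view: project the recesses and measure each by dark-edge template
L=np.array([(-40,17),(40,17),(-40,-17),(40,-17)])/1000;R=np.array([[np.cos(a),-np.sin(a)],[np.sin(a),np.cos(a)]])
for l in L: print(proj(s,np.r_[c+R@l,.08]))
save(s,'w5.png',(150,100,410,295),3)
E
```

```text
[[ 0.4401 -0.3805  0.08  ]
 [ 0.5187 -0.3966  0.08  ]
 [ 0.4334 -0.4141  0.08  ]
 [ 0.5117 -0.4298  0.08  ]] (array([ 0.4759, -0.4052]), np.float64(-0.2005987602553508), [[-0.1, 0.1], [0.1, -0.1], [0.0, -0.1], [-0.1, 0.1]])
[ 0.4179 -0.3961  0.277 ] [-0.      0.0948  0.9955  0.    ]
[275.2515 185.9761]
[273.4951 253.4042]
[243.9943 185.6722]
[243.9694 253.1339]
```

View pics/w5.png

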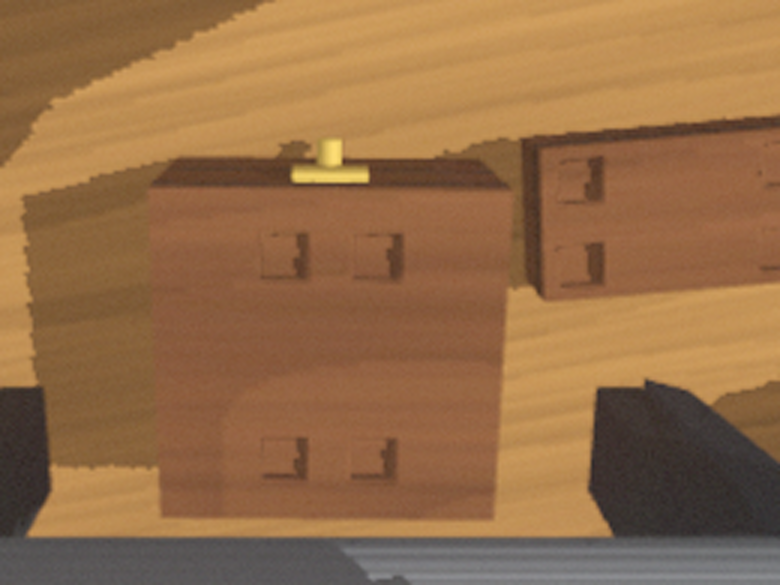

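This view shows the chest tab at (330,175) and recesses at (378,256), (373,459), (286,256) and (286,459), within about 1 mm of the first view. I'll write an automatic recess fit, check it on both stored views, and use it from here on.

```bash
cat >> h.py <<'E'
from scipy.ndimage import map_coordinates
from scipy.optimize import differential_evolution
L4=np.array([(-40,17),(40,17),(-40,-17),(40,-17)])/1000
def recfit(s,x,y,a,z,r=.012,ra=.15,vis=(0,1,2,3),rz=0):
    g=cv2.GaussianBlur(cv2.cvtColor(s['image'],cv2.COLOR_RGB2GRAY).astype(np.float32),(0,0),.8)
    G=np.hypot(cv2.Sobel(g,cv2.CV_32F,1,0),cv2.Sobel(g,cv2.CV_32F,0,1))
    u=np.linspace(-1,1,13)*.0085;o=np.full(13,.0085)
    sq=np.concatenate([np.c_[u,o],np.c_[u,-o],np.c_[o,u],np.c_[-o,u]])
    M=np.concatenate([L4[i]+sq for i in vis])
    def f(p):
        c,n=np.cos(p[2]),np.sin(p[2]);zz=p[3] if rz else z
        X=np.c_[p[0]+c*M[:,0]-n*M[:,1],p[1]+n*M[:,0]+c*M[:,1],np.full(len(M),zz)]@s['R'].T+s['t']
        uv=X[:,:2]/X[:,2:]*s['f']+[s['cx'],s['cy']]
        return -np.minimum(map_coordinates(G,[uv[:,1],uv[:,0]],order=1),60).mean()
    b=[(x-r,x+r),(y-r,y+r),(a-ra,a+ra)]+([(z-rz,z+rz)] if rz else [])
    q=differential_evolution(f,b,seed=1,popsize=25,maxiter=120,tol=1e-6); return q.x,-q.fun
E
python3 - <<'E'
from h import *
np.set_printoptions(precision=4,suppress=True)
w=load('w5.npz')
P=np.array([at_z(w,np.array(u)/3+(150,100),.08) for u in((378,256),(373,459),(286,256),(286,459))]);print('hand w5',fit(P))
for f in('w4.npz','w5.npz'):
    print(f,recfit(load(f),.476,-.405,-.2,.08),recfit(load(f),.476,-.405,-.2,.08,rz=.01))
print('deep from w1',recfit(load('w1.npz'),.567,.139,-.52,.07,r=.02,vis=(0,1,3)))
print('shallow parked w5/w4', recfit(load('w4.npz'),.451,-.257,-1.65,.046,vis=(1,3)), recfit(load('w5.npz'),.451,-.257,-1.65,.046,vis=(1,3)))
E
```

```text
hand w5 (array([ 0.4757, -0.404 ]), np.float64(-0.1976572752433868), [[-0.3, -0.2], [-0.1, -0.3], [0.1, 0.4], [0.3, 0.2]])
w4.npz (array([ 0.4741, -0.4041, -0.2016]), np.float64(37.03153610229492)) (array([ 0.4742, -0.4045, -0.2015,  0.0787]), np.float64(37.14154815673828))
w5.npz (array([ 0.4761, -0.4039, -0.196 ]), np.float64(38.00508117675781)) (array([ 0.4769, -0.404 , -0.1964,  0.0784]), np.float32(38.15081))
deep from w1 (array([ 0.5663,  0.1373, -0.5335]), np.float64(28.01974105834961))
shallow parked w5/w4 (array([ 0.4527, -0.2576, -1.6678]), np.float64(40.32316589355469)) (array([ 0.4542, -0.2644, -1.6671]), np.float32(46.569374))
```

Request:
move_arm(targets=[{"dx": 0,"dy": 0,"dz": 0,"twist": 0.054},{"dx": 0,"dy": 0,"dz": 0,"twist": 0.054},{"dx": 0.024,"dy": 0.089,"dz": 0,"twist": 0},{"dx": 0.024,"dy": 0.089,"dz": 0,"twist": 0},{"dx": 0.024,"dy": 0.089,"dz": 0,"twist": 0}])

```text
time_s: 14.05
tool_pos: [0.4614, -0.2345, 0.277]
tcp_rot: [0.0, 0.262, 0.965, 0.0]
ft_force: [0.7, 0.1, -0.3]
width: 0.0882
grip_force: 0.0
```

Request:
move_arm(targets=[{"dx": 0.024,"dy": 0.089,"dz": 0,"twist": 0},{"dx": 0.024,"dy": 0.089,"dz": 0,"twist": 0},{"dx": 0.024,"dy": 0.089,"dz": 0,"twist": 0},{"dx": 0.024,"dy": 0.089,"dz": 0,"twist": 0},{"dx": 0.024,"dy": 0.089,"dz": 0,"twist": 0}])

```text
time_s: 14.68
tool_pos: [0.5338, 0.0326, 0.2771]
tcp_rot: [0.0, 0.261, 0.965, 0.0]
ft_force: [0.5, 0.6, -0.6]
width: 0.0881
grip_force: 0.0
```

Request:
move_arm(targets=[{"dx": 0.024,"dy": 0.089,"dz": 0,"twist": 0},{"dx": 0.024,"dy": 0.089,"dz": 0,"twist": 0},{"dx": 0,"dy": 0,"dz": 0,"twist": 0},{"dx": 0,"dy": 0,"dz": 0,"twist": 0}])

```text
time_s: 15.18
tool_pos: [0.5623, 0.1372, 0.2769]
tcp_rot: [-0.0, 0.261, 0.965, -0.0]
ft_force: [-0.2, -0.0, 0.1]
width: 0.088
grip_force: 0.0
```

```bash
python3 - <<'E'
from h import *
np.set_printoptions(precision=4,suppress=True)
s=snap('w6.npz');print(s['tp'],s['tq'],2*np.arctan2(s['tq'][2],s['tq'][1])-np.pi/2)
for o in ('deep_center','deep_tab'):
    print(o,[(np.round(d['uv']),at_z(s,d['uv'],.035),round(d['score'],2)) for d in spotter.landmark_of('wrist',o)][:4])
print(recfit(s,.566,.138,-.53,.07),recfit(s,.566,.138,-.53,.07,vis=(0,2)))
E
```

```text
[0.5623 0.1367 0.277 ] [-0.0001  0.2615  0.9652 -0.0002] 1.0417269683801935
deep_center [(array([156., 341.]), array([ 0.7111, -0.1155,  0.035 ]), 0.64)]
deep_tab [(array([258., 117.]), array([0.5177, 0.1648, 0.035 ]), 0.9), (array([129., 362.]), array([ 0.7204, -0.1687,  0.035 ]), 0.81)]
(array([ 0.5662,  0.1372, -0.5297]), np.float64(39.14888000488281)) (array([ 0.5585,  0.1419, -0.5505]), np.float64(43.69800567626953))
```

Request:
move_arm(targets=[{"dx": -0.005,"dy": 0.004,"dz": 0.09,"twist": 0},{"dx": 0,"dy": 0,"dz": 0.1,"twist": 0},{"dx": 0,"dy": 0,"dz": 0.1,"twist": 0},{"dx": 0,"dy": 0,"dz": 0.08,"twist": 0},{"dx": 0,"dy": 0,"dz": 0.045,"twist": 0}])

```text
time_s: 15.95
tool_pos: [0.5654, 0.1369, 0.0259]
tcp_rot: [-0.001, 0.262, 0.965, -0.0]
ft_force: [0.6, 0.3, -0.4]
width: 0.0879
grip_force: 0.0
```

Request:
move_arm(targets=[{"dx": 0,"dy": 0,"dz": 0,"twist": 0},{"dx": 0,"dy": 0,"dz": 0,"twist": 0}])

```text
time_s: 16.2
tool_pos: [0.567, 0.1377, 0.0294]
tcp_rot: [0.001, 0.261, 0.965, 0.0]
ft_force: [0.7, 0.1, 0.2]
width: 0.0882
grip_force: 0.0
```

Request:
move_arm(targets=[{"dx": 0,"dy": 0,"dz": 0,"twist": 0},{"dx": 0,"dy": 0,"dz": 0,"twist": 0},{"dx": 0,"dy": 0,"dz": 0,"twist": 0},{"dx": 0,"dy": 0,"dz": 0,"twist": 0},{"dx": 0,"dy": 0,"dz": 0,"twist": 0}], gripper=0.5, squeeze=35)

```text
time_s: 16.82
tool_pos: [0.5664, 0.1382, 0.0285]
tcp_rot: [0.0, 0.261, 0.965, 0.0]
ft_force: [-2.6, 0.8, 5.8]
width: 0.0616
grip_force: 34.9
```

Request:
move_arm(targets=[{"dx": 0,"dy": 0,"dz": -0.03,"twist": 0},{"dx": 0,"dy": 0,"dz": -0.07,"twist": 0},{"dx": 0,"dy": 0,"dz": -0.08,"twist": 0},{"dx": 0,"dy": 0,"dz": -0.08,"twist": 0},{"dx": 0,"dy": 0,"dz": -0.06,"twist": 0}])

```text
time_s: 17.45
tool_pos: [0.5659, 0.1382, 0.2211]
tcp_rot: [-0.0, 0.261, 0.965, -0.0]
ft_force: [-0.8, -0.3, -5.6]
width: 0.0618
grip_force: 34.9
```

Request:
move_arm(targets=[{"dx": 0,"dy": 0,"dz": 0,"twist": -0.036},{"dx": 0,"dy": 0,"dz": 0,"twist": -0.036},{"dx": 0,"dy": 0,"dz": 0,"twist": -0.036},{"dx": 0,"dy": 0,"dz": 0,"twist": 0},{"dx": 0,"dy": 0,"dz": 0,"twist": 0}])

```text
time_s: 18.08
tool_pos: [0.566, 0.1382, 0.2194]
tcp_rot: [-0.001, 0.095, 0.995, -0.0]
ft_force: [-0.3, -0.6, -5.9]
width: 0.0613
grip_force: 34.9
```

```bash
python3 - <<'E'
from h import *
np.set_printoptions(precision=4,suppress=True)
s=snap('w7.npz');psi=2*np.arctan2(s['tq'][2],s['tq'][1])-np.pi/2
print(s['tp'],psi,robot.get_state()['width'],robot.get_state()['ft_force'])
z=s['tp'][2]-.0285+.07
x,y=s['tp'][:2]
for v in((0,2),(0,1,2,3)):
    q,c=recfit(s,x,y,psi-np.pi/2,z,vis=v);print(q,c)
    d=q[:2]-s['tp'][:2];tx=np.array([-np.sin(psi),np.cos(psi)]);ty=np.array([np.cos(psi),np.sin(psi)]);print('in tool',d@tx,d@ty,'yaw rel',q[2]-psi+np.pi/2)
print([proj(s,[q[0]+l[0]*np.cos(q[2])-l[1]*np.sin(q[2]),q[1]+l[0]*np.sin(q[2])+l[1]*np.cos(q[2]),z]) for l in L4])
save(s,'w7.png',k=1.5)
E
```

```text
[0.5661 0.1382 0.2196] 1.3805786693661495 0.061951186653010575 [-0.0841 -0.569  -5.1108]
[ 0.5663  0.1378 -0.2018] 45.50459671020508
in tool -0.0003330177902544809 -0.0002783613726014163 yaw rel -0.011554503100142277
[ 0.5606  0.1395 -0.1892] 28.355693817138672
in tool 0.005666606279377455 0.00029149478934187333 yaw rel 0.0010393503233481205
[array([312.732, 170.29 ]), array([303.9411, 370.9025]), array([209.2827, 170.4726]), array([217.2492, 371.017 ])]
```

View pics/w7.png

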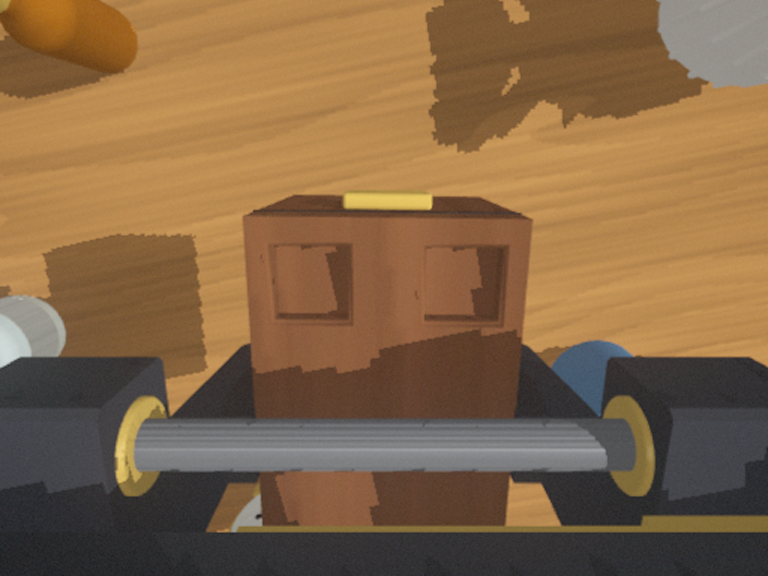

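The deep box is held centred, tab up at (388,201), recesses level at (313,284) and (464,284). Carrying it over the chest.

Request:
move_arm(targets=[{"dx": 0,"dy": -0.05,"dz": 0,"twist": 0},{"dx": -0.003,"dy": -0.09,"dz": 0,"twist": 0},{"dx": -0.003,"dy": -0.09,"dz": 0,"twist": 0},{"dx": -0.003,"dy": -0.09,"dz": 0,"twist": 0},{"dx": -0.003,"dy": -0.09,"dz": 0,"twist": 0}])

```text
time_s: 18.75
tool_pos: [0.5267, -0.1065, 0.22]
tcp_rot: [0.0, 0.095, 0.996, 0.0]
ft_force: [1.5, -0.9, -5.3]
width: 0.0616
grip_force: 34.9
```

Request:
move_arm(targets=[{"dx": -0.003,"dy": -0.09,"dz": 0,"twist": 0},{"dx": -0.003,"dy": -0.09,"dz": 0,"twist": 0},{"dx": -0.003,"dy": -0.09,"dz": 0,"twist": 0},{"dx": -0.002,"dy": -0.09,"dz": 0,"twist": 0},{"dx": 0,"dy": -0.09,"dz": 0,"twist": 0}])

```text
time_s: 19.38
tool_pos: [0.4826, -0.3729, 0.2198]
tcp_rot: [-0.0, 0.095, 0.995, 0.0]
ft_force: [0.4, -0.1, -5.2]
width: 0.0618
grip_force: 34.9
```

Request:
move_arm(targets=[{"dx": 0,"dy": -0.05,"dz": 0,"twist": 0},{"dx": 0,"dy": 0,"dz": 0,"twist": 0},{"dx": 0,"dy": 0,"dz": 0,"twist": 0},{"dx": 0,"dy": 0,"dz": 0,"twist": 0}])

```text
time_s: 19.88
tool_pos: [0.4779, -0.3997, 0.2202]
tcp_rot: [0.0, 0.094, 0.996, 0.0]
ft_force: [0.6, 1.3, -4.3]
width: 0.0619
grip_force: 34.9
```

```bash
cat >> h.py <<'E'
def goto(X,psi_t=None,dz=0,n=8):
    p=[];a=[]
    for _ in range(n):
        st=robot.get_state();p.append(st['tool_pos']);q=st['tcp_rot'];a.append(2*np.arctan2(q[2],q[1])-np.pi/2)
    p=np.mean(p,0);psi=np.mean(a);d=np.array(X)-p[:2]
    print('tcp',p,'psi',psi,'dx',d@[-np.sin(psi),np.cos(psi)]/.6,'dy',d@[np.cos(psi),np.sin(psi)]/.6,'twist',None if psi_t is None else -(psi_t-psi)/np.pi)
E
python3 - <<'E'
from h import *
goto((.4758,-.4037),1.379)
E
```

```text
tcp [ 0.47787378 -0.39968157  0.22018841] psi 1.383242557358356 dx 0.0021469139597652125 dy -0.0072243804820035 twist 0.0013504479498664993
```

Request:
move_arm(targets=[{"dx": 0.002,"dy": -0.007,"dz": 0,"twist": 0},{"dx": 0,"dy": 0,"dz": 0.06,"twist": 0},{"dx": 0,"dy": 0,"dz": 0.06,"twist": 0},{"dx": 0,"dy": 0,"dz": 0.035,"twist": 0},{"dx": 0,"dy": 0,"dz": 0.02,"twist": 0}])

```text
time_s: 20.5
tool_pos: [0.4754, -0.4044, 0.1141]
tcp_rot: [-0.0, 0.094, 0.996, 0.0]
ft_force: [0.2, 0.4, -6.5]
width: 0.0614
grip_force: 34.9
```

Request:
move_arm(targets=[{"dx": 0,"dy": 0,"dz": 0,"twist": 0},{"dx": 0,"dy": 0,"dz": 0,"twist": 0}])

```text
time_s: 20.75
tool_pos: [0.4759, -0.405, 0.1161]
tcp_rot: [0.001, 0.094, 0.996, -0.001]
ft_force: [0.4, -0.3, -5.7]
width: 0.0615
grip_force: 34.9
```

```bash
python3 - <<'E'
from h import *
goto((.4758,-.4037),1.379)
print(robot.get_state()['ft_force'])
E
```

```text
tcp [ 0.47588099 -0.4050312   0.11612505] psi 1.382398132064011 dx 0.000548112573218774 dy 0.0021541342086750315 twist 0.0010816590305328542
[ 0.3622799  -0.30487371 -5.74661303]
```

Request:
move_arm(targets=[{"dx": 0.0005,"dy": 0.002,"dz": 0.004,"twist": 0.001},{"dx": 0,"dy": 0,"dz": 0.004,"twist": 0},{"dx": 0,"dy": 0,"dz": 0.004,"twist": 0},{"dx": 0,"dy": 0,"dz": 0.003,"twist": 0},{"dx": 0,"dy": 0,"dz": 0,"twist": 0}])

```text
time_s: 21.38
tool_pos: [0.4754, -0.4034, 0.1058]
tcp_rot: [-0.0, 0.096, 0.995, 0.0]
ft_force: [0.4, 0.2, -5.2]
width: 0.0617
grip_force: 34.9
```

Request:
move_arm(targets=[{"dx": 0,"dy": 0,"dz": 0.003,"twist": 0},{"dx": 0,"dy": 0,"dz": 0.002,"twist": 0},{"dx": 0,"dy": 0,"dz": 0,"twist": 0}])

```text
time_s: 21.75
tool_pos: [0.4754, -0.4034, 0.1029]
tcp_rot: [-0.0, 0.096, 0.995, 0.0]
ft_force: [-0.8, -0.6, -4.2]
width: 0.0616
grip_force: 34.9
```

Below lid level with no resistance, so the feet are in the recesses. Easing it down to contact.

Request:
move_arm(targets=[{"dx": 0,"dy": 0,"dz": 0.001,"twist": 0},{"dx": 0,"dy": 0,"dz": 0.001,"twist": 0},{"dx": 0,"dy": 0,"dz": 0,"twist": 0}])

```text
time_s: 22.12
tool_pos: [0.4755, -0.4034, 0.1025]
tcp_rot: [0.0, 0.096, 0.995, -0.0]
ft_force: [-2.4, 1.7, 3.7]
width: 0.0617
grip_force: 34.9
```

Request:
move_arm(targets=[{"dx": 0,"dy": 0,"dz": 0.001,"twist": 0},{"dx": 0,"dy": 0,"dz": 0,"twist": 0}])

```text
time_s: 22.38
tool_pos: [0.4755, -0.4035, 0.1025]
tcp_rot: [0.0, 0.096, 0.995, -0.0]
ft_force: [-3.9, 3.1, 8.4]
width: 0.0619
grip_force: 34.9
```

Request:
move_arm(targets=[{"dx": 0,"dy": 0,"dz": 0,"twist": 0},{"dx": 0,"dy": 0,"dz": 0,"twist": 0},{"dx": 0,"dy": 0,"dz": 0,"twist": 0},{"dx": 0,"dy": 0,"dz": 0,"twist": 0},{"dx": 0,"dy": 0,"dz": -0.03,"twist": 0}], gripper=0)

```text
time_s: 23.0
tool_pos: [0.4751, -0.403, 0.1182]
tcp_rot: [-0.001, 0.096, 0.995, 0.001]
ft_force: [-0.2, 0.5, 0.7]
width: 0.0884
grip_force: 0.0
```

Request:
move_arm(targets=[{"dx": 0,"dy": 0,"dz": -0.09,"twist": 0},{"dx": 0,"dy": 0,"dz": -0.09,"twist": 0},{"dx": 0.05,"dy": 0,"dz": -0.09,"twist": 0},{"dx": 0.05,"dy": 0,"dz": -0.09,"twist": 0},{"dx": 0,"dy": 0,"dz": 0,"twist": 0}])

```text
time_s: 23.62
tool_pos: [0.4159, -0.3924, 0.34]
tcp_rot: [0.003, 0.096, 0.995, -0.004]
ft_force: [-0.2, -0.2, 0.8]
width: 0.0882
grip_force: 0.0
```

Request:
move_arm(targets=[{"dx": 0,"dy": 0,"dz": 0,"twist": 0},{"dx": 0,"dy": 0,"dz": 0,"twist": 0}])

```text
time_s: 23.88
tool_pos: [0.4168, -0.3918, 0.3335]
tcp_rot: [-0.001, 0.095, 0.995, 0.001]
ft_force: [0.4, -0.5, 0.4]
width: 0.088
grip_force: 0.0
```

```bash
python3 - <<'E'
from h import *
np.set_printoptions(precision=4,suppress=True)
s=snap('w8.npz');print(s['tp'])
print('deep lid',recfit(s,.476,-.404,-.197,.144),recfit(s,.476,-.404,-.197,.144,rz=.015))
print('shallow',recfit(s,.453,-.258,-1.66,.046,r=.015),recfit(s,.453,-.258,-1.66,.046,r=.015,vis=(1,3)))
for o in ('shallow_center','shallow_tab','deep_center','deep_tab'):
    print(o,[(np.round(d['uv']),round(d['score'],2)) for d in spotter.landmark_of('wrist',o)][:3])
E
```

```text
[ 0.4168 -0.3919  0.3336]
deep lid (array([ 0.4772, -0.4038, -0.2016]), np.float64(40.565914154052734)) (array([ 0.4781, -0.404 , -0.2021,  0.1409]), np.float64(40.996891021728516))
shallow (array([ 0.4553, -0.2574, -1.6751]), np.float64(41.51324462890625)) (array([ 0.4551, -0.2642, -1.6801]), np.float64(45.70936965942383))
shallow_center [(array([355., 162.]), 0.85)]
shallow_tab [(array([394., 160.]), 0.6)]
deep_center [(array([253., 204.]), 0.65)]
deep_tab [(array([256., 166.]), 0.8)]
```

Request:
move_arm(targets=[{"dx": 0,"dy": 0,"dz": 0,"twist": 0.052},{"dx": 0,"dy": 0,"dz": 0,"twist": 0.052},{"dx": 0,"dy": 0,"dz": 0,"twist": 0.052},{"dx": 0,"dy": 0,"dz": 0,"twist": 0.052},{"dx": 0,"dy": 0,"dz": 0,"twist": 0.052}])

```text
time_s: 24.75
tool_pos: [0.4166, -0.392, 0.335]
tcp_rot: [-0.0, 0.485, 0.874, 0.0]
ft_force: [0.8, 0.2, -0.3]
width: 0.0881
grip_force: 0.0
```

Request:
move_arm(targets=[{"dx": 0,"dy": 0,"dz": 0,"twist": 0.052},{"dx": 0,"dy": 0,"dz": 0,"twist": 0.052},{"dx": 0,"dy": 0,"dz": 0,"twist": 0.052},{"dx": 0,"dy": 0,"dz": 0,"twist": 0.055},{"dx": 0.06,"dy": 0.02,"dz": 0,"twist": 0}])

```text
time_s: 25.38
tool_pos: [0.4318, -0.3584, 0.3343]
tcp_rot: [-0.001, 0.743, 0.669, -0.0]
ft_force: [1.2, -0.0, 0.4]
width: 0.0879
grip_force: 0.0
```

Request:
move_arm(targets=[{"dx": 0.08,"dy": 0.02,"dz": 0,"twist": 0},{"dx": 0.08,"dy": 0,"dz": 0,"twist": 0},{"dx": 0,"dy": 0,"dz": 0.08,"twist": 0},{"dx": 0,"dy": 0,"dz": 0,"twist": 0},{"dx": 0,"dy": 0,"dz": 0,"twist": 0}])

```text
time_s: 26.0
tool_pos: [0.4541, -0.2638, 0.2886]
tcp_rot: [0.001, 0.742, 0.67, 0.0]
ft_force: [-0.4, -0.3, 0.7]
width: 0.0883
grip_force: 0.0
```

```bash
python3 - <<'E'
from h import *
np.set_printoptions(precision=4,suppress=True)
s=snap('w9.npz')
for v in((0,1,2,3),(0,2)): 
    q,c=recfit(s,.454,-.258,-1.67,.046,vis=v);print(q,c)
    goto(q[:2],q[2]+np.pi/2)
E
```

```text
[ 0.4531 -0.2577 -1.6761] 37.46224594116211
tcp [ 0.4541 -0.264   0.2888] psi -0.10125243087505531 dx 0.010229922847432465 dy -0.0027593006725936463 twist 0.0012991600076689863
[ 0.458  -0.2493 -1.5646] 42.910396575927734
tcp [ 0.4541 -0.264   0.2888] psi -0.10125243087505531 dx 0.024986611596777418 dy 0.003975426777397046 twist -0.03420909258063668
```

Request:
move_arm(targets=[{"dx": 0.01,"dy": -0.003,"dz": 0.09,"twist": 0.001},{"dx": 0,"dy": 0,"dz": 0.1,"twist": 0},{"dx": 0,"dy": 0,"dz": 0.1,"twist": 0},{"dx": 0,"dy": 0,"dz": 0.08,"twist": 0},{"dx": 0,"dy": 0,"dz": 0.06,"twist": 0}])

```text
time_s: 26.68
tool_pos: [0.4531, -0.258, 0.0283]
tcp_rot: [0.001, 0.743, 0.669, 0.0]
ft_force: [0.5, -0.4, 0.1]
width: 0.0882
grip_force: 0.0
```

Request:
move_arm(targets=[{"dx": 0,"dy": 0,"dz": 0.026,"twist": 0},{"dx": 0,"dy": 0,"dz": 0,"twist": 0},{"dx": 0,"dy": 0,"dz": 0,"twist": 0}])

```text
time_s: 27.05
tool_pos: [0.4533, -0.2579, 0.0148]
tcp_rot: [0.001, 0.743, 0.669, 0.0]
ft_force: [0.6, 0.0, -0.1]
width: 0.0879
grip_force: 0.0
```

Request:
move_arm(targets=[{"dx": 0,"dy": 0,"dz": 0,"twist": 0},{"dx": 0,"dy": 0,"dz": 0,"twist": 0},{"dx": 0,"dy": 0,"dz": 0,"twist": 0},{"dx": 0,"dy": 0,"dz": 0,"twist": 0},{"dx": 0,"dy": 0,"dz": 0,"twist": 0}], gripper=0.5, squeeze=30)

```text
time_s: 27.68
tool_pos: [0.4528, -0.2571, 0.014]
tcp_rot: [0.0, 0.743, 0.67, 0.0]
ft_force: [0.1, 1.0, 5.7]
width: 0.0617
grip_force: 30.0
```

Request:
move_arm(targets=[{"dx": 0,"dy": 0,"dz": -0.03,"twist": 0},{"dx": 0,"dy": 0,"dz": -0.09,"twist": 0},{"dx": 0,"dy": 0,"dz": -0.1,"twist": 0},{"dx": 0,"dy": 0,"dz": -0.1,"twist": 0},{"dx": 0,"dy": 0,"dz": -0.07,"twist": 0}])

```text
time_s: 28.3
tool_pos: [0.4522, -0.2567, 0.2497]
tcp_rot: [0.0, 0.743, 0.67, -0.0]
ft_force: [0.4, 0.4, -3.4]
width: 0.0617
grip_force: 30.0
```

Request:
move_arm(targets=[{"dx": 0,"dy": 0,"dz": 0,"twist": -0.052},{"dx": 0,"dy": 0,"dz": 0,"twist": -0.052},{"dx": 0,"dy": 0,"dz": 0,"twist": -0.052},{"dx": 0,"dy": 0,"dz": 0,"twist": -0.052},{"dx": 0,"dy": 0,"dz": 0,"twist": -0.052}])

```text
time_s: 28.92
tool_pos: [0.4521, -0.2566, 0.2467]
tcp_rot: [-0.001, 0.413, 0.911, 0.0]
ft_force: [-0.5, 0.2, -2.0]
width: 0.0616
grip_force: 30.0
```

Request:
move_arm(targets=[{"dx": 0,"dy": 0,"dz": 0,"twist": -0.052},{"dx": 0,"dy": 0,"dz": 0,"twist": -0.052},{"dx": 0,"dy": 0,"dz": 0,"twist": -0.052},{"dx": 0,"dy": 0,"dz": 0,"twist": -0.054},{"dx": 0,"dy": 0,"dz": 0,"twist": 0}])

```text
time_s: 29.55
tool_pos: [0.4522, -0.2566, 0.2469]
tcp_rot: [-0.001, 0.1, 0.995, 0.001]
ft_force: [-0.3, 0.9, -2.7]
width: 0.0619
grip_force: 30.0
```

Request:
move_arm(targets=[{"dx": 0,"dy": 0,"dz": 0,"twist": 0},{"dx": 0,"dy": 0,"dz": 0,"twist": 0}])

```text
time_s: 29.8
tool_pos: [0.4524, -0.2569, 0.2474]
tcp_rot: [-0.0, 0.1, 0.995, 0.0]
ft_force: [-0.4, 0.0, -2.3]
width: 0.0618
grip_force: 30.0
```

```bash
python3 - <<'E'
from h import *
np.set_printoptions(precision=4,suppress=True)
s=snap('w10.npz');psi=2*np.arctan2(s['tq'][2],s['tq'][1])-np.pi/2
z=s['tp'][2]-.014+.046;x,y=s['tp'][:2]
q,c=recfit(s,x,y,psi-np.pi/2,z,vis=(0,2));print(s['tp'],psi,q,c)
tx=np.array([-np.sin(psi),np.cos(psi)]);ty=np.array([np.cos(psi),np.sin(psi)]);d=q[:2]-s['tp'][:2];o=np.array([d@tx,d@ty]);print('in tool',o,'yaw rel',q[2]-psi+np.pi/2)
D=np.array([.4772,-.4038]);T=D-d;print('target',T);goto(T,psi-.2016-q[2])
E
```

```text
[ 0.4524 -0.2568  0.2475] 1.3715035538634672 [ 0.453  -0.2569 -0.1908] 45.457275
in tool [-0.0006  0.0001] yaw rel 0.008465363439466689
target [ 0.4766 -0.4038]
tcp [ 0.4524 -0.2568  0.2475] psi 1.3715035538634672 dx -0.08797951699062881 dy -0.23201753526371646 twist 0.003429022058517956
```

Request:
move_arm(targets=[{"dx": -0.025,"dy": -0.07,"dz": 0,"twist": 0},{"dx": -0.025,"dy": -0.07,"dz": 0,"twist": 0},{"dx": -0.025,"dy": -0.06,"dz": 0,"twist": 0},{"dx": -0.012,"dy": -0.032,"dz": 0,"twist": 0},{"dx": 0,"dy": 0,"dz": 0,"twist": 0}])

```text
time_s: 30.48
tool_pos: [0.4761, -0.4046, 0.2468]
tcp_rot: [-0.0, 0.1, 0.995, 0.0]
ft_force: [-0.8, 0.5, -3.1]
width: 0.0619
grip_force: 30.0
```

Request:
move_arm(targets=[{"dx": 0,"dy": 0,"dz": 0.06,"twist": 0},{"dx": 0,"dy": 0,"dz": 0.04,"twist": 0},{"dx": 0,"dy": 0,"dz": 0.02,"twist": 0},{"dx": 0,"dy": 0,"dz": 0,"twist": 0},{"dx": 0,"dy": 0,"dz": 0,"twist": 0}])

```text
time_s: 31.1
tool_pos: [0.4767, -0.4038, 0.1768]
tcp_rot: [0.001, 0.099, 0.995, -0.001]
ft_force: [-0.2, -1.3, -3.0]
width: 0.0615
grip_force: 30.0
```

```bash
python3 - <<'E'
from h import *
goto((.4759,-.4038),1.374)
print(robot.get_state()['ft_force'])
E
```

```text
tcp [ 0.47666939 -0.40376442  0.17684714] psi 1.3729925462718193 dx 0.001245665097091725 dy -0.0003101452246492385 twist -0.0003206824815526613
[-0.23770083 -1.27626441 -2.95704888]
```

Request:
move_arm(targets=[{"dx": 0.001,"dy": 0,"dz": 0.014,"twist": 0},{"dx": 0,"dy": 0,"dz": 0.012,"twist": 0},{"dx": 0,"dy": 0,"dz": 0.004,"twist": 0},{"dx": 0,"dy": 0,"dz": 0.004,"twist": 0},{"dx": 0,"dy": 0,"dz": 0,"twist": 0}])

```text
time_s: 31.72
tool_pos: [0.4757, -0.4035, 0.1551]
tcp_rot: [-0.0, 0.099, 0.995, 0.0]
ft_force: [0.2, -0.4, -2.2]
width: 0.0618
grip_force: 30.0
```

Request:
move_arm(targets=[{"dx": 0,"dy": 0,"dz": 0.003,"twist": 0},{"dx": 0,"dy": 0,"dz": 0.002,"twist": 0},{"dx": 0,"dy": 0,"dz": 0,"twist": 0}])

```text
time_s: 32.1
tool_pos: [0.4757, -0.4035, 0.1522]
tcp_rot: [-0.0, 0.099, 0.995, 0.0]
ft_force: [0.3, 0.3, -2.5]
width: 0.0619
grip_force: 30.0
```

Request:
move_arm(targets=[{"dx": 0,"dy": 0,"dz": 0.001,"twist": 0},{"dx": 0,"dy": 0,"dz": 0.001,"twist": 0},{"dx": 0,"dy": 0,"dz": 0,"twist": 0}])

```text
time_s: 32.48
tool_pos: [0.4758, -0.4036, 0.152]
tcp_rot: [0.0, 0.099, 0.995, -0.0]
ft_force: [-2.4, 2.4, 4.5]
width: 0.0618
grip_force: 30.0
```

Request:
move_arm(targets=[{"dx": 0,"dy": 0,"dz": 0.001,"twist": 0},{"dx": 0,"dy": 0,"dz": 0,"twist": 0}])

```text
time_s: 32.72
tool_pos: [0.4758, -0.4036, 0.152]
tcp_rot: [0.001, 0.099, 0.995, -0.001]
ft_force: [-3.0, 2.5, 8.4]
width: 0.062
grip_force: 30.0
```

Seated at TCP 0.152 as expected. I'll release, retreat and check.

Request:
move_arm(targets=[{"dx": 0,"dy": 0,"dz": 0,"twist": 0},{"dx": 0,"dy": 0,"dz": 0,"twist": 0},{"dx": 0,"dy": 0,"dz": 0,"twist": 0},{"dx": 0,"dy": 0,"dz": 0,"twist": 0},{"dx": 0,"dy": 0,"dz": -0.03,"twist": 0}], gripper=0)

```text
time_s: 33.35
tool_pos: [0.4753, -0.4031, 0.1674]
tcp_rot: [-0.001, 0.099, 0.995, 0.001]
ft_force: [-0.1, -0.1, 0.8]
width: 0.0883
grip_force: 0.0
```

Request:
move_arm(targets=[{"dx": 0,"dy": 0,"dz": -0.09,"twist": 0},{"dx": 0,"dy": 0,"dz": -0.09,"twist": 0},{"dx": 0.05,"dy": 0,"dz": -0.08,"twist": 0},{"dx": 0.05,"dy": 0,"dz": -0.04,"twist": 0},{"dx": 0,"dy": 0,"dz": 0,"twist": 0}])

```text
time_s: 33.98
tool_pos: [0.4161, -0.3918, 0.3508]
tcp_rot: [0.001, 0.099, 0.995, -0.002]
ft_force: [0.4, -0.7, -0.1]
width: 0.0883
grip_force: 0.0
```

Request:
move_arm(targets=[{"dx": 0,"dy": 0,"dz": 0,"twist": 0},{"dx": 0,"dy": 0,"dz": 0,"twist": 0},{"dx": 0,"dy": 0,"dz": 0,"twist": 0}])

```text
time_s: 34.35
tool_pos: [0.4173, -0.3917, 0.3474]
tcp_rot: [-0.001, 0.099, 0.995, 0.001]
ft_force: [-0.1, 0.9, -0.2]
width: 0.088
grip_force: 0.0
```

```bash
python3 - <<'E'
from h import *
np.set_printoptions(precision=4,suppress=True)
s=snap('w11.npz');print(s['tp'])
print('shallow lid',recfit(s,.476,-.404,-.197,.184),recfit(s,.476,-.404,-.197,.184,rz=.015))
a=cam('scene')
A=cv2.resize(s['image'][70:300,130:400],None,fx=1.6,fy=1.6,interpolation=2)
B=cv2.resize(a['image'][100:290,80:420],None,fx=1.9,fy=1.9,interpolation=2)[:361]
o=np.zeros((600,800,3),np.uint8);A=cv2.resize(A,(280,238));o[:238,:280]=A;o[239:600,:B.shape[1]]=B
cv2.imwrite('pics/final.png',o[:,:,::-1])
E
```

```text
[ 0.4173 -0.3917  0.3476]
shallow lid (array([ 0.4764, -0.404 , -0.1972]), np.float64(41.39509582519531)) (array([ 0.479 , -0.4045, -0.1982,  0.1789]), np.float64(42.721946716308594))
```

View pics/final.png

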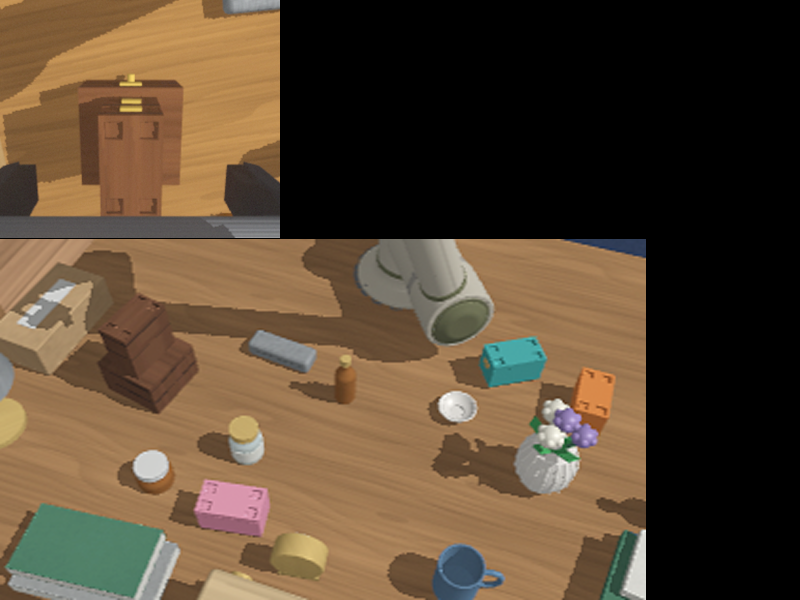

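The stack is aligned, with all three brass tabs on the same side at (130,78), (131,84), (131,105). The bystanders and look-alikes are all standing where they were. Handing in.

```bash
python3 -c "
from station import robot
print(robot.sign_off())"
```

```text
the job is handed in; nothing more can be done
None
```

I restacked the boxes and handed the job in at about 35 s: the deep box is seated on the chest and the shallow box on top of it, all three brass tabs face the same side, and the other items look undisturbed in the final picture.

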